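Pull a board from the rack and hover it over the test socket

TASK

Slide the board with the yellow grip rail straight up out of the black slotted rack, carry it upright over the things standing in between, and stop with its lower edge about 10 mm above the slot of the white socket on the test dock, centred over the slot and in line with it (either way round), ready to be plugged in. Never let the board touch the dock, leave the other two boards in the rack and do not disturb the things on the bench. Finish while still holding the board there: do not lower it in and do not let go.

Things in the scene. Friction and masses are not known exactly. Their poses are not given: they have to be found in the camera images.
- yellow_board: loose green printed board, the one with the yellow grip rail, standing upright in one of the three slots of the rack. Board 100 wide (its x) x 3 thick (its y) x 66 high, with the rail on its upper edge: 64 long (x) x 8 thick (y) x 22 high, so 82 high in all; the small parts on its faces do not stand out beyond the rail's faces. Weighs 0.06 to 0.13 kg. Origin: middle of its lower edge; z up.
- yellow_grip (a point): centre of the yellow grip rail, 71 mm above the board's lower edge and 11 mm below its top; grip here across the 8 mm thickness (along the board's y). In the rack it stands 79 mm above the bench. Axes as the board's.
- yellow_edge (a point): middle of the yellow board's lower edge, z up; axes as the board's.
- blue_board: printed board with a blue grip rail; the same as yellow_board in shape and size. Stands in another slot; leave it.
- blue_grip (a point): centre of the blue grip rail, 71 mm above that board's lower edge.
- red_board: printed board with a red grip rail; the same as yellow_board in shape and size. Stands in another slot; leave it.
- red_grip (a point): centre of the red grip rail, 71 mm above that board's lower edge.
- rack: black slotted board rack, fixed to the bench, 138 (x) x 156 (y) x 58 mm high. Three slots along its x, at y = -50, 0 and +50 mm; the boards' rails are thus 42 mm apart face to face. Each board stands on the 8 mm base, its two side edges in 5 mm wide, 50 mm high grooves with about 1.5 mm play at each end: lift it 50 mm straight up to be clear of the grooves. Which board is in which slot varies. Origin: centre of its underside on the bench; z up.
- dock: test dock, fixed to the bench: blue plate 150 (x) x 70 (y) x 12 mm with a white edge socket 120 x 18 mm on it, its top 36 mm above the bench. Origin: centre of its underside; x along the slot; z up.
- dock_slot (a point): centre of the mouth of the socket's slot (106 mm along x, 6 mm wide along y), level with the top of the socket, 36 mm above the bench; axes as the dock's.
- ipa_bottle: loose white bottle, 66 mm across and 112 high, standing between rack and dock; leave it. Origin: centre of its underside.
- solder_spool: loose red spool of solder, 63 mm across and 42 high, standing between rack and dock; leave it. Origin: centre of its underside.
- flux_vial: loose glass vial, 27 mm across and 68 high, standing between rack and dock; leave it. Origin: centre of its underside.
- kapton_roll: loose amber tape roll lying flat, 60 mm across and 12 high, behind the spool; leave it. Origin: centre of its underside.

How it is judged:
On the way:
1. the yellow-railed board is held clear above the rack's grooves (z of yellow_edge in the frame of rack above 0.06 m and contact force between the fingers and yellow_board above 0.5 N), for 0.1 s.
At the end, for the whole second after the job is handed in: Held at rest and upright (0.09 rad), not touching the dock: lower edge 3 to 20 mm above the slot mouth, within 8 mm along and 5 mm across the slot and 0.09 rad of its line, either way round. Other boards within 15 mm, bottle, spool, vial and tape within 20 mm of their starts, upright (z of yellow_edge in the frame of dock_slot between 0.003 and 0.02 m and x of yellow_edge in the frame of dock_slot between -0.008 and 0.008 m and y of yellow_edge in the frame of dock_slot between -0.005 and 0.005 m and angle between the x axis of yellow_board and the x axis of dock, either way round below 0.09 rad and angle between yellow_board's own z axis and vertical below 0.09 rad and contact force between the fingers and yellow_board above 0.5 N and contact force between yellow_board and dock below 0.1 N and linear speed of yellow_board below 0.02 m/s and distance of each of ipa_bottle, solder_spool, flux_vial, kapton_roll from where it was at the start of the episode below 0.02 m and angle between each of ipa_bottle, solder_spool, flux_vial, kapton_roll's own z axis and vertical below 0.3 rad and distance of each of blue_grip, red_grip from where it was at the start of the episode below 0.015 m); the arm keeps its last pose, push and grip.
It fails at once if the board touches the test dock (contact force between yellow_board and dock above 0.3 N).
It fails at once if another board is pulled up or shifted (not (distance of blue_grip from where it was at the start of the episode below 0.015 m) or not (distance of red_grip from where it was at the start of the episode below 0.015 m)).
It fails at once if a bystander is knocked over or shifted by more than 20 mm (not (distance of ipa_bottle from where it was at the start of the episode below 0.02 m) or not (distance of solder_spool from where it was at the start of the episode below 0.02 m) or not (distance of flux_vial from where it was at the start of the episode below 0.02 m) or not (distance of kapton_roll from where it was at the start of the episode below 0.02 m) or not (angle between ipa_bottle's own z axis and vertical below 0.3 rad) or not (angle between solder_spool's own z axis and vertical below 0.3 rad) or not (angle between flux_vial's own z axis and vertical below 0.3 rad) or not (angle between kapton_roll's own z axis and vertical below 0.3 rad)).
It also fails if it takes over 48 s, if anything falls off the work surface, if the arm or the gripper's body presses on something with over 40 N, if the wrist force passes 120 N, or if a joint passes its speed limit or range.

ROBOT

A 6-joint arm with a two-finger parallel gripper is mounted at the origin on a cart in front of the work surface, level with it; the furniture and walls round the work are solid. World frame = base frame: x ahead of the robot, y to its left, z up, the work surface at z = 0. Lengths are in m, angles in rad, forces in N, time in s.
With the tool pointing down it reaches from about 0.4 to 0.925 m from the base axis. Payload 3.4 kg.
Tool frame: the origin (TCP) lies midway between the tips of the shut fingers; the grasp point (between the pads) lies 19 mm behind it; z points along the fingers, y is the line along which they close (so a half turn about z gives the same grasp; the last joint's range is limited). The gripper opens to 85 mm and grips with 20 to 120 N. Pads are 22 mm wide; open, the fingers measure 114 mm over their backs; the gripper's body (76 mm by 85 mm) begins 54 mm behind the grasp point. The pads swing forward as they close: fully open they stand 13 mm farther back than shut.
Start: joints at [1.167, 0.307, 1.506, -0, 1.328, -0.073], TCP at [0.187, 0.544, 0.206] pointing down, gripper open.
Joint ranges: [-3.12, 3.12], [-1.05, 2.28], [0.14, 2.33], [-1.42, 4.57], [0.1, 2.73], [-2.68, 2.68]. Speed limits (rad/s): [2.57, 2.57, 3.14, 3.14, 3.14, 3.14].

INTERFACE

Orientations are given as a unit quaternion [w, x, y, z].
In Python, from rig import robot, imaging gives the robot as it stands.
- The arm moves only by the tool send_rows, never from a script. Its argument "motion" is a list of rows, each a list of 7 numbers: the shift along the tool's x, y, z in units of 40 mm (1.0 is 40 mm), then the turn, a rotation vector about the tool's x, y, z in rad, then the finger opening in mm, from 0 to 85.4. In form: [[tx, ty, tz, ax, ay, az, fingers], ...]. A call has 1 to 5 rows; each row is the pose to reach, as a shift and turn from the pose commanded when the call began, along the tool's axes at that moment; what a row does not reach only later rows make up. A row lasts 1/12 s, in which the tool goes at most 41.7 mm and 7.16 degrees, less where a joint would pass 70% of its speed; a pose out of reach is approached as far as the arm can. A call with a gripper value outside its range is refused whole. The fingers move at their own pace and stop on an object; "squeeze" is the grip in N (left out, the last holds). Time passes only in rows, so rows that repeat a pose let the fingers close. It gives the time, the measured TCP pose, the force and the opening at its end, in the units of the state.
- robot.observe(): the state, without advancing time (a new reading comes with each control period).
- imaging.get_image(name): name is "scene" or "side" or "wrist"; returns a dict with "img" (420x560x3 uint8, red, green, blue), "K" (3x3 intrinsics, pixels), "extrinsics" (4x4, takes a point from camera to world coordinates); the wrist camera has in their place "mount" (4x4, takes a point from camera to tool coordinates, whose origin is the TCP and whose axes are the flange's). Camera axes: x right, y down, z forward; pixel columns grow to the right and rows downward; lengths in m; the calibration is good to about 2 mm. A picture is of the moment at which its call begins: read the wrist's pose just before it. There is no depth.
- robot.finish_job(): hands the job in, once; it reports no verdict.
The state is a dict: "time_s": time; "joint_pos": joint angles; "qvel": joint speeds; "joint_efforts": joint torques, N m; "ee_pos": TCP position; "tool_rot": TCP orientation; "contact_force": force on the tool from outside, world axes, zero at the start; "torque": the same for the moment, N m; "finger_gap": finger opening in m.
Only numpy, scipy, OpenCV 4.12 (cv2) and the standard library are available. Lean on these libraries where they do the work, as an engineer would, in place of code of your own. Each camera call takes 0.05 s, during which the arm holds its last target. There are 200 camera calls.

## Working session

There is one attempt and no reset: what is moved stays moved. The work goes in short steps, Python scripts to look and compute and a tool call to move; the robot and the scene stay as the last step left them, time stands still between calls to the robot, and variables do not carry over. Pictures are saved under pics/ and viewed, on a budget of 10 in all, crops included, one or two more only if the job needs it, and the job is handed in when it is done.

Besides the shell and the picture viewer there is one more tool, called after "Request:" as name(argument=value, ...) on one line, values as JSON. send_rows: Moves the arm, as the interface text tells. Its arguments: {"type":"object","properties":{"motion":{"type":"array","items":{"type":"array","items":{"type":"number"}}},"squeeze":{"type":"number"}},"required":["motion"]}

```bash
mkdir -p pics; ls; cat > h.py <<'E'
import numpy as np, cv2
from rig import robot, imaging
from scipy.spatial.transform import Rotation as R
def tool():
    s=robot.observe(); q=s['tool_rot']; T=np.eye(4)
    T[:3,:3]=R.from_quat([q[1],q[2],q[3],q[0]]).as_matrix(); T[:3,3]=s['ee_pos']; return T,s
def snap(n,f):
    T,s=tool(); d=imaging.get_image(n); E=T@d['mount'] if n=='wrist' else d['extrinsics']
    cv2.imwrite(f'pics/{f}.png',d['img'][:,:,::-1]); np.savez(f'pics/{f}.npz',K=d['K'],E=E); return d['img']
def pt(f,u,v,z):
    c=np.load(f'pics/{f}.npz'); r=c['E'][:3,:3]@np.linalg.inv(c['K'])@[u,v,1]; o=c['E'][:3,3]
    return o+r*(z-o[2])/r[2]
def proj(f,p):
    c=np.load(f'pics/{f}.npz'); q=c['K']@(np.linalg.inv(c['E'])@np.append(p,1))[:3]; return q[:2]/q[2]
E
python3 - <<'E'
from h import *
snap('scene','s1'); snap('side','d1'); snap('wrist','w1')
T,s=tool(); print(s); print(T)
for f in('s1','d1','w1'):
    c=np.load(f'pics/{f}.npz');print(f,c['E'].round(3),c['K'][0])
a=[cv2.imread(f'pics/{f}.png') for f in('s1','d1')]
E
```

```text
pics
{'time_s': 0.15, 'joint_pos': array([ 1.16649944e+00,  3.07426582e-01,  1.50737124e+00, -5.89290161e-06,
        1.32843284e+00, -7.34975898e-02]), 'qvel': array([-0.00057577, -0.00120148, -0.00404293, -0.00188518,  0.0016642 ,
        0.00050087]), 'joint_efforts': array([ 1.44245582e-04, -4.57984042e+01, -2.52217984e+01, -2.27333749e-04,
        8.61643406e-03,  9.58637065e-05]), 'ee_pos': array([0.18655316, 0.54327861, 0.20497893]), 'tool_rot': array([-1.91023981e-04,  1.64645785e-01,  9.86352419e-01, -7.96422705e-04]), 'contact_force': array([ 0.19684063, -0.30854158,  0.51955915]), 'torque': array([-0.05336947,  0.01598091, -0.04141457]), 'finger_gap': 0.08549281340184321}
[[-9.45783458e-01  3.24797232e-01 -6.39089215e-04  1.86553163e-01]
 [ 3.24797841e-01  9.45782262e-01 -1.50820434e-03  5.43278611e-01]
 [ 1.14578649e-04 -1.63400951e-03 -9.99998658e-01  2.04978925e-01]
 [ 0.00000000e+00  0.00000000e+00  0.00000000e+00  1.00000000e+00]]
s1 [[ 0.71  -0.453  0.54  -0.049]
 [-0.705 -0.443  0.554 -0.608]
 [-0.012 -0.773 -0.634  0.748]
 [ 0.     0.     0.     1.   ]] [464.50257794   0.         279.71372683]
d1 [[-0.997 -0.048  0.064  0.454]
 [-0.08   0.665 -0.742  0.838]
 [-0.007 -0.745 -0.667  0.86 ]
 [ 0.     0.     0.     1.   ]] [544.82930735   0.         287.57284979]
w1 [[ 0.325  0.914  0.245  0.126]
 [ 0.946 -0.314 -0.085  0.565]
 [-0.001  0.259 -0.966  0.373]
 [ 0.     0.     0.     1.   ]] [372.92339394   0.         280.44843431]
```

View pics/s1.png

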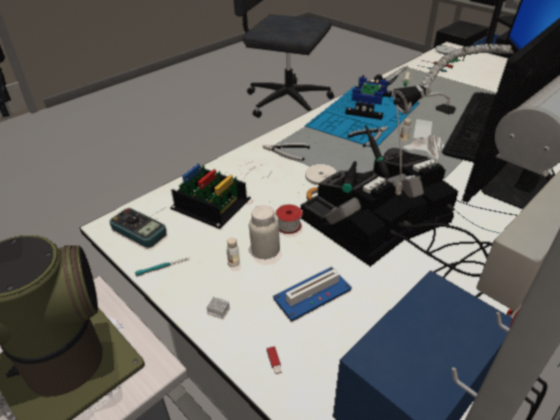

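View pics/d1.png

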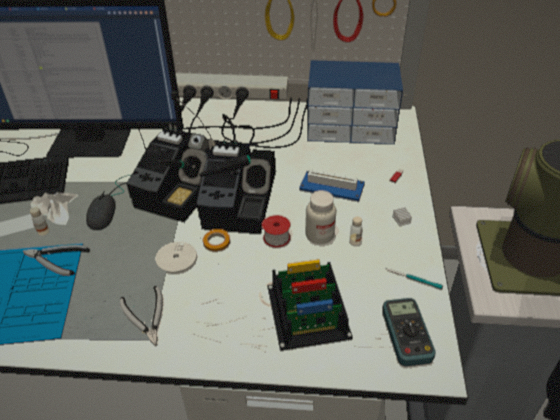

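The scene view shows the rack at about (210,195), the yellow rail at (225,185) on the dock side, the dock at (312,293), the bottle at (265,232), the spool at (288,218) and the vial at (233,252). In the side view the yellow rail is at (304,267) and the dock socket at (333,182). I'll enlarge both.

```bash
python3 - <<'E'
from h import *
d=cv2.imread('pics/d1.png'); s=cv2.imread('pics/s1.png')
f=lambda i,x,y,w,h,k:cv2.resize(i[y:y+h,x:x+w],None,fx=k,fy=k,interpolation=cv2.INTER_CUBIC)
cv2.imwrite('pics/c1.png',np.vstack([np.hstack([f(d,255,250,100,100,4),f(d,290,160,100,100,4)]) ]))
cv2.imwrite('pics/c2.png',np.hstack([f(s,165,150,100,100,4),f(s,265,250,100,100,4)]))
cv2.imwrite('pics/c.png',np.vstack([cv2.imread('pics/c1.png')[:300],cv2.imread('pics/c2.png')[:300]]))
E
```

```text
(no output)
```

View pics/c.png

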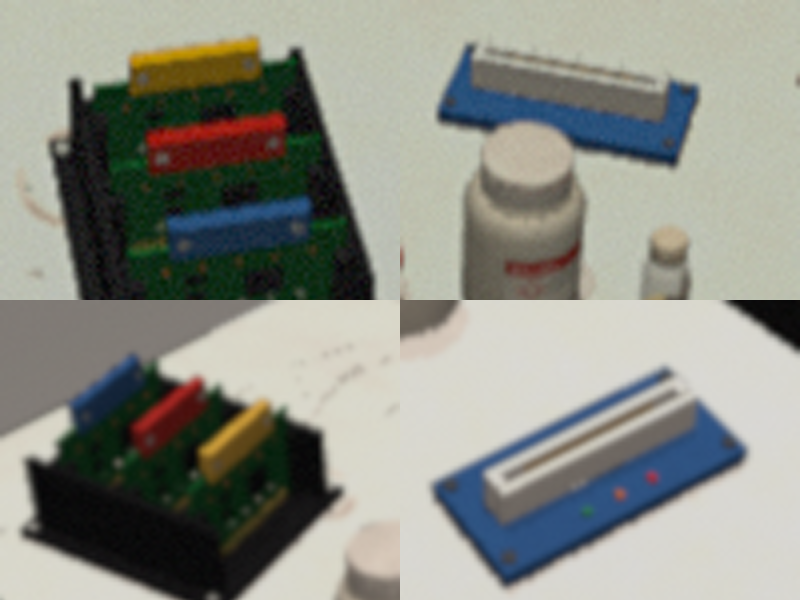

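```bash
python3 - <<'E'
from h import *
def L(n,f,a,b,z):
    p,q=pt(f,*a,z),pt(f,*b,z);d=p-q; print(n,f,((p+q)/2).round(4),'len',np.linalg.norm(d).round(4),'ang',np.degrees(np.arctan2(d[1],d[0])).round(1))
L('slot','s1',(290.5,294.5),(335,273.2),.036)
L('slot','d1',(312.5,172),(353.75,179.25),.036)
L('rail','s1',(215.5,185.5),(231.5,175.2),.09)
L('rail','d1',(288,264.25),(319.5,260.75),.09)
for n,f,u,v,z in[('bottle','s1',263,211,.112),('bottle','d1',321,197.5,.112),('vial','s1',232.5,241,.068),('vial','d1',357,221,.068),('spool','s1',289,211,.042),('spool','d1',277,223,.042)]: print(n,f,pt(f,u,v,z).round(3))
E
```

```text
slot s1 [ 0.4329 -0.2071  0.036 ] len 0.1076 ang 166.1
slot d1 [ 0.4323 -0.2079  0.036 ] len 0.1027 ang -12.0
rail s1 [0.4878 0.1345 0.09  ] len 0.054 ang -174.7
rail d1 [0.4844 0.1319 0.09  ] len 0.0609 ang 12.7
bottle s1 [ 0.458 -0.037  0.112]
bottle d1 [ 0.458 -0.035  0.112]
vial s1 [ 0.379 -0.024  0.068]
vial d1 [ 0.379 -0.015  0.068]
spool s1 [ 0.556 -0.018  0.042]
spool d1 [ 0.551 -0.024  0.042]
```

View pics/w1.png

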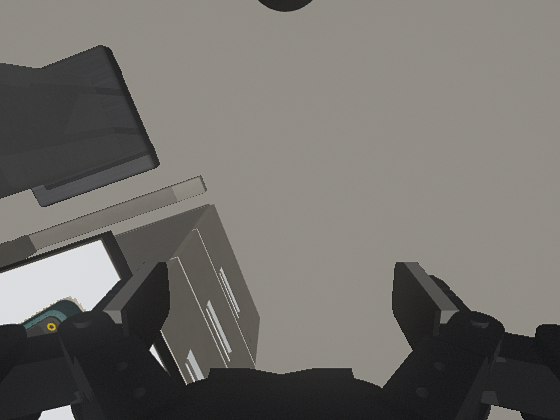

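The wrist image shows only the floor, cabinet and fingers for now. The two cameras agree to within 4 mm on the slot at (0.433,-0.2075), angle -13°, and the rail at about (0.486,0.133), angle 5 to 13°. Next I move over the rail and refine with the wrist camera.

Request:
send_rows(motion=[[-0.5, -0.35, 0, 0, 0, 0, 40], [-1.2, -0.85, 0, 0, 0, 0, 40], [-2.0, -1.4, 0, 0, 0, 0, 40], [-2.75, -1.9, 0, 0, 0, 0, 40], [-3.48, -2.42, 0, 0, 0, 0, 40]], squeeze=40)

```text
time_s: 0.57
ee_pos: [0.2875, 0.4056, 0.2054]
tool_rot: [-0.0, 0.164, 0.986, -0.0]
contact_force: [0.4, 0.3, 0.4]
finger_gap: 0.0402
```

Request:
send_rows(motion=[[-0.7, -0.48, 0, 0, 0, 0, 40], [-1.4, -0.97, 0, 0, 0, 0, 40], [-2.1, -1.45, 0, 0, 0, 0, 40], [-2.8, -1.94, 0, 0, 0, 0, 40], [-3.48, -2.42, 0, 0, 0, 0, 40]])

```text
time_s: 0.98
ee_pos: [0.3878, 0.2686, 0.2056]
tool_rot: [-0.0, 0.165, 0.986, -0.0]
contact_force: [1.4, 1.0, 0.4]
finger_gap: 0.0397
```

Request:
send_rows(motion=[[-0.8, -0.56, 0, 0, 0, 0, 40], [-1.6, -1.11, 0, 0, 0, 0, 40], [-2.3, -1.6, 0, 0, 0, 0, 40], [-3.0, -2.09, 0, 0, 0, 0, 40], [-3.48, -2.42, 0, 0, 0, 0, 40]])

```text
time_s: 1.4
ee_pos: [0.4889, 0.1308, 0.2056]
tool_rot: [0.0, 0.165, 0.986, -0.0]
contact_force: [-0.2, 0.3, -0.7]
finger_gap: 0.0402
```

Request:
send_rows(motion=[[0, 0, 0, 0, 0, -0.1, 40], [0, 0, 0, 0, 0, -0.2, 40], [0, 0, 0, 0, 0, -0.3, 40], [0, 0, 0, 0, 0, -0.4, 40], [0, 0, 0, 0, 0, -0.49, 40]])

```text
time_s: 1.82
ee_pos: [0.4872, 0.1333, 0.2053]
tool_rot: [-0.0, -0.082, 0.997, -0.0]
contact_force: [-0.7, -0.9, -0.4]
finger_gap: 0.0397
```

Request:
send_rows(motion=[[0, 0, 0, 0, 0, 0, 40], [0, 0, 0, 0, 0, 0, 40]])

```text
time_s: 1.98
ee_pos: [0.4872, 0.1335, 0.2055]
tool_rot: [-0.0, -0.078, 0.997, -0.0]
contact_force: [-0.2, 0.1, -0.0]
finger_gap: 0.04
```

```bash
python3 - <<'E'
from h import *
snap('wrist','w2'); T,s=tool(); print(T.round(4),s['joint_pos'],s['time_s'],s['finger_gap'])
for p in([.486,.133,.09],[.486,.133,.079]): print(proj('w2',np.array(p)))
i=cv2.imread('pics/w2.png'); cv2.imwrite('pics/w2b.png',cv2.resize(i,(784,588),interpolation=cv2.INTER_CUBIC))
E
```

```text
[[-9.877e-01 -1.561e-01 -4.000e-04  4.872e-01]
 [-1.561e-01  9.877e-01 -1.000e-04  1.335e-01]
 [ 5.000e-04 -0.000e+00 -1.000e+00  2.055e-01]
 [ 0.000e+00  0.000e+00  0.000e+00  1.000e+00]] [ 1.83819595e-01  2.09843780e-01  1.64666490e+00 -1.59009144e-05
  1.28554070e+00 -1.54371041e+00] 2.0333 0.040292542947844345
[279.59691827 189.60036166]
[279.61284913 186.63247322]
```

View pics/w2b.png

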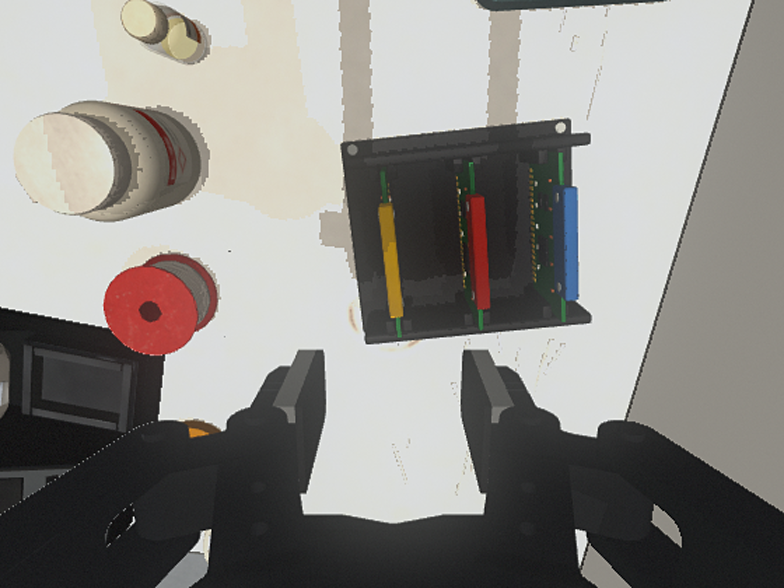

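```bash
python3 - <<'E'
from h import *
a=pt('w2',386/1.4,203.5/1.4,.09);b=pt('w2',396.3/1.4,318/1.4,.09)
d=b-a;c=(a+b)/2;print(c,np.linalg.norm(d),np.degrees(np.arctan2(d[1],d[0])))
T,s=tool();print('shift units',T[:3,:3].T@(np.array([c[0],c[1],.060])-T[:3,3])/.04)
E
```

```text
[0.4843123 0.1326581 0.09     ] 0.0650959520393439 13.961671540572418
shift units [ 0.07368134 -0.00935181  3.63828318]
```

Request:
send_rows(motion=[[0.07, -0.01, 0.5, 0, 0, -0.08, 40], [0.07, -0.01, 1.1, 0, 0, -0.08, 40], [0.07, -0.01, 1.7, 0, 0, -0.08, 40], [0.07, -0.01, 2.0, 0, 0, -0.08, 40], [0.07, -0.01, 2.0, 0, 0, -0.08, 40]])

```text
time_s: 2.45
ee_pos: [0.482, 0.1322, 0.1229]
tool_rot: [-0.003, -0.118, 0.993, -0.0]
contact_force: [-0.6, -0.3, 0.2]
finger_gap: 0.0398
```

```bash
python3 - <<'E'
from h import *
snap('wrist','w3'); T,s=tool(); print(T.round(4),s['time_s'])
i=cv2.imread('pics/w3.png'); cv2.imwrite('pics/w3b.png',cv2.resize(i,(784,588),interpolation=cv2.INTER_CUBIC))
E
```

```text
[[-9.718e-01 -2.357e-01 -3.700e-03  4.833e-01]
 [-2.357e-01  9.718e-01 -7.000e-04  1.325e-01]
 [ 3.700e-03  2.000e-04 -1.000e+00  1.244e-01]
 [ 0.000e+00  0.000e+00  0.000e+00  1.000e+00]] 2.5
```

View pics/w3b.png

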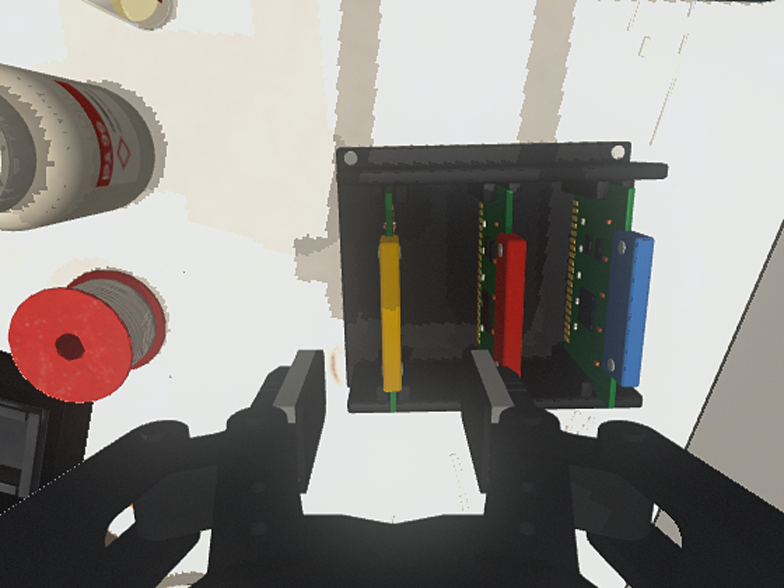

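```bash
python3 - <<'E'
from h import *
a=pt('w3',389/1.4,237/1.4,.09);b=pt('w3',392.5/1.4,391/1.4,.09)
d=b-a;c=(a+b)/2;print(c,np.linalg.norm(d),np.degrees(np.arctan2(d[1],d[0])))
T,s=tool();print('shift units',T[:3,:3].T@(np.array([c[0],c[1],.060])-T[:3,3])/.04, np.degrees(np.arctan2(-T[1,0],-T[0,0])))
E
```

```text
[0.48364856 0.13210376 0.09      ] 0.06521199813876312 14.792202064764684
shift units [-0.01133476 -0.01163137  1.61011558] 13.633078181350617
```

The wrist view shows the yellow rail from (389,237) to (393,390), midway between the fingers (392). It measures 65 mm long, and the offset is under 1 mm and 1°. I'll descend and grip.

Request:
send_rows(motion=[[0, -0.01, 0.5, 0, 0, -0.015, 40], [0, -0.01, 1.0, 0, 0, -0.015, 40], [0, -0.01, 1.4, 0, 0, -0.015, 40], [0, -0.01, 1.61, 0, 0, -0.015, 40], [0, -0.01, 1.61, 0, 0, -0.015, 40]])

```text
time_s: 2.92
ee_pos: [0.4843, 0.1322, 0.0606]
tool_rot: [-0.001, -0.126, 0.992, -0.0]
contact_force: [-1.1, 0.6, 0.3]
finger_gap: 0.0401
```

Request:
send_rows(motion=[[0, 0, 0, 0, 0, 0, 30], [0, 0, 0, 0, 0, 0, 20], [0, 0, 0, 0, 0, 0, 14], [0, 0, 0, 0, 0, 0, 9], [0, 0, 0, 0, 0, 0, 3]])

```text
time_s: 3.33
ee_pos: [0.4857, 0.1324, 0.0624]
tool_rot: [0.001, -0.127, 0.992, 0.0]
contact_force: [-1.0, -0.1, 4.4]
finger_gap: 0.0053
```

Request:
send_rows(motion=[[0, 0, 0, 0, 0, 0, 0], [0, 0, 0, 0, 0, 0, 0], [0, 0, 0, 0, 0, 0, 0], [0, 0, 0, 0, 0, 0, 0], [0, 0, 0, 0, 0, 0, 0]])

```text
time_s: 3.75
ee_pos: [0.4857, 0.1325, 0.0624]
tool_rot: [0.001, -0.127, 0.992, 0.0]
contact_force: [-1.5, 0.2, 6.5]
finger_gap: 0.0055
```

The gap of 5.5 mm is below the 8 mm rail thickness, so I'll check before lifting.

```bash
python3 - <<'E'
from h import *
snap('wrist','w4'); snap('side','d4')
w=cv2.imread('pics/w4.png')[200:420,130:430]; d=cv2.imread('pics/d4.png')[230:350,240:370]
a=cv2.resize(w,(400,293),interpolation=cv2.INTER_CUBIC); b=cv2.resize(d,(400,369),interpolation=cv2.INTER_CUBIC)
cv2.imwrite('pics/g4.png',np.hstack([np.vstack([a,np.zeros((76,400,3),np.uint8)]),b]))
E
```

```text
(no output)
```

View pics/g4.png

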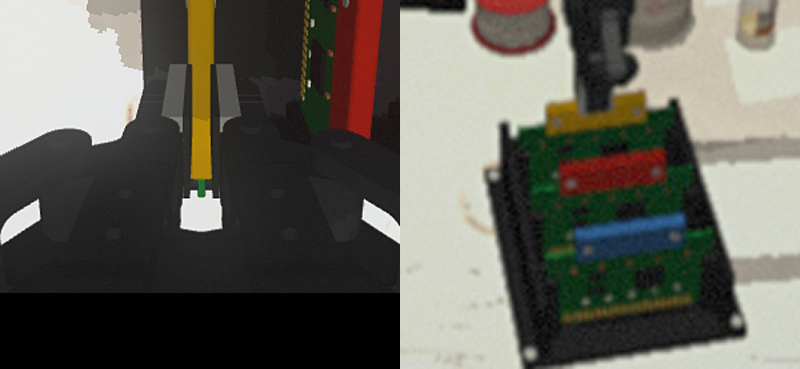

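The fingers straddle the yellow rail properly, with yellow between both pads in the wrist crop. The neighbouring boards are untouched. I'll lift straight up.

Request:
send_rows(motion=[[0, 0, -0.1, 0, 0, 0, 0], [0, 0, -0.25, 0, 0, 0, 0], [0, 0, -0.45, 0, 0, 0, 0], [0, 0, -0.65, 0, 0, 0, 0], [0, 0, -0.85, 0, 0, 0, 0]])

```text
time_s: 4.27
ee_pos: [0.4849, 0.1323, 0.0962]
tool_rot: [0.0, -0.127, 0.992, 0.0]
contact_force: [-0.4, -0.9, -1.2]
finger_gap: 0.0057
```

Request:
send_rows(motion=[[0, 0, -0.25, 0, 0, 0, 0], [0, 0, -0.5, 0, 0, 0, 0], [0, 0, -0.75, 0, 0, 0, 0], [0, 0, -1.0, 0, 0, 0, 0], [0, 0, -1.25, 0, 0, 0, 0]])

```text
time_s: 4.68
ee_pos: [0.4849, 0.1323, 0.1465]
tool_rot: [0.0, -0.127, 0.992, 0.0]
contact_force: [0.5, 0.4, -1.4]
finger_gap: 0.0052
```

Request:
send_rows(motion=[[0, 0, -0.3, 0, 0, 0, 0], [0, 0, -0.6, 0, 0, 0, 0], [0, 0, -0.9, 0, 0, 0, 0], [0, 0, -1.2, 0, 0, 0, 0], [0, 0, -1.5, 0, 0, 0, 0]])

```text
time_s: 5.1
ee_pos: [0.4847, 0.1323, 0.2065]
tool_rot: [0.0, -0.127, 0.992, -0.0]
contact_force: [0.3, 0.4, -0.7]
finger_gap: 0.0055
```

Request:
send_rows(motion=[[0, 0, 0, 0, 0, 0, 0], [0, 0, 0, 0, 0, 0, 0]])

```text
time_s: 5.27
ee_pos: [0.4853, 0.1324, 0.2062]
tool_rot: [0.001, -0.127, 0.992, 0.0]
contact_force: [0.3, -0.6, -1.1]
finger_gap: 0.0054
```

```bash
python3 - <<'E'
from h import *
snap('side','d5'); snap('wrist','w5'); snap('scene','s5');T,s=tool(); print(T.round(4),s['joint_pos'],s['time_s'])
s5=cv2.imread('pics/s5.png')[110:250,150:330]; d=cv2.imread('pics/d5.png')[150:350,240:390]
a=cv2.resize(s5,(450,350),interpolation=cv2.INTER_CUBIC); b=cv2.resize(d,(338,450),interpolation=cv2.INTER_CUBIC)
cv2.imwrite('pics/g5.png',np.hstack([np.vstack([a,np.zeros((100,450,3),np.uint8)]),b]))
E
```

```text
[[-9.679e-01 -2.515e-01 -1.600e-03  4.841e-01]
 [-2.515e-01  9.679e-01 -3.000e-04  1.322e-01]
 [ 1.600e-03  1.000e-04 -1.000e+00  2.046e-01]
 [ 0.000e+00  0.000e+00  0.000e+00  1.000e+00]] [ 1.82352411e-01  2.06572134e-01  1.65374160e+00  2.81944956e-05
  1.28292764e+00 -1.64264540e+00] 5.4167
```

View pics/g5.png

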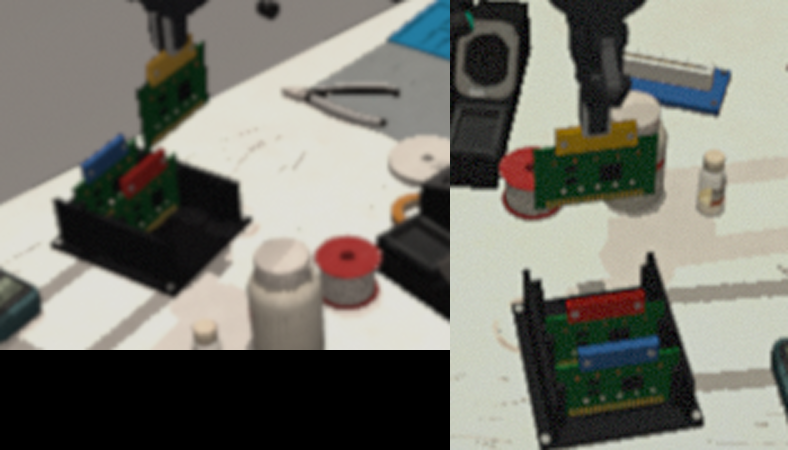

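The board hangs upright, clear of the rack, and the red and blue boards are in place. I'll carry it over to about 60 mm short of the slot and turn it there.

Request:
send_rows(motion=[[0.2, -0.42, 0, 0, 0, 0, 0], [0.5, -1.1, 0, 0, 0, 0, 0], [0.83, -1.8, 0, 0, 0, 0, 0], [1.17, -2.5, 0, 0, 0, 0, 0], [1.51, -3.22, 0, 0, 0, 0, 0]])

```text
time_s: 5.83
ee_pos: [0.4576, -0.0085, 0.2044]
tool_rot: [-0.001, -0.127, 0.992, 0.0]
contact_force: [0.4, -1.0, -0.1]
finger_gap: 0.0055
```

Request:
send_rows(motion=[[0.35, -0.75, 0, 0, 0, 0, 0], [0.7, -1.5, 0, 0, 0, 0, 0], [1.05, -2.25, 0, 0, 0, 0, 0], [1.35, -2.85, 0, 0, 0, 0, 0], [1.51, -3.22, 0, 0, 0, 0, 0]])

```text
time_s: 6.25
ee_pos: [0.4313, -0.1498, 0.2045]
tool_rot: [-0.001, -0.126, 0.992, -0.0]
contact_force: [-0.5, 0.2, -0.5]
finger_gap: 0.0054
```

Request:
send_rows(motion=[[0, 0, 0, 0, 0, 0.09, 0], [0, 0, 0, 0, 0, 0.19, 0], [0, 0, 0, 0, 0, 0.29, 0], [0, 0, 0, 0, 0, 0.39, 0], [0, 0, 0, 0, 0, 0.48, 0]])

```text
time_s: 6.67
ee_pos: [0.432, -0.1473, 0.2044]
tool_rot: [-0.001, 0.115, 0.993, 0.0]
contact_force: [0.9, -0.5, -0.1]
finger_gap: 0.0054
```

Request:
send_rows(motion=[[0, 0, 0, 0, 0, 0, 0], [0, 0, 0, 0, 0, 0, 0], [0, 0, 0, 0, 0, 0, 0]])

```text
time_s: 6.92
ee_pos: [0.4324, -0.1472, 0.2048]
tool_rot: [-0.001, 0.112, 0.994, 0.0]
contact_force: [-0.3, -0.2, -0.8]
finger_gap: 0.0054
```

```bash
python3 - <<'E'
from h import *
snap('wrist','w6');T,s=tool(); print(T.round(4),s['joint_pos'],s['time_s'])
i=cv2.imread('pics/w6.png'); cv2.imwrite('pics/w6b.png',cv2.resize(i,(784,588),interpolation=cv2.INTER_CUBIC))
E
```

```text
[[-9.750e-01  2.220e-01 -7.000e-04  4.325e-01]
 [ 2.220e-01  9.750e-01  3.000e-04 -1.472e-01]
 [ 7.000e-04  1.000e-04 -1.000e+00  2.050e-01]
 [ 0.000e+00  0.000e+00  0.000e+00  1.000e+00]] [-4.20658478e-01  1.41783748e-01  1.73725813e+00 -1.70553585e-05
  1.26330703e+00 -1.76758469e+00] 6.9667
```

View pics/w6b.png

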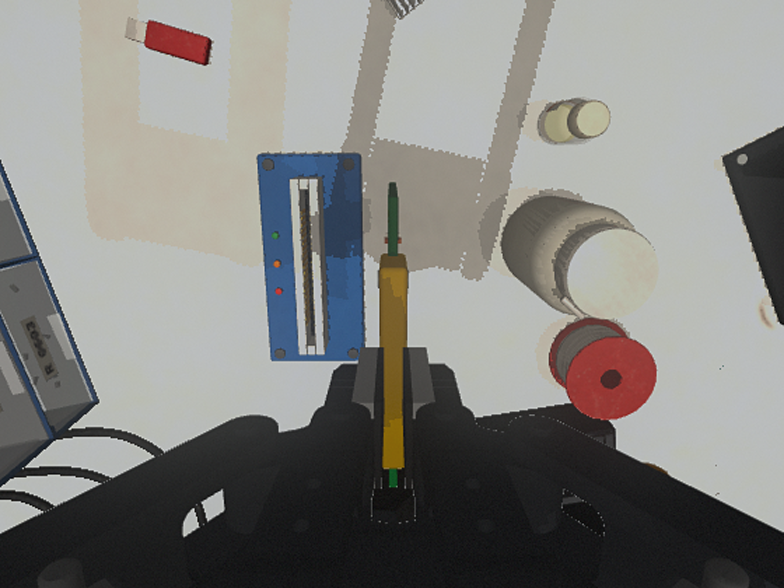

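```bash
python3 - <<'E'
from h import *
i=cv2.imread('pics/w6.png'); a=i[105:265,175:275]; b=i[175:345,240:325]
cv2.imwrite('pics/g6.png',np.hstack([cv2.resize(a,(375,600),interpolation=cv2.INTER_CUBIC),cv2.resize(b,(300,600),interpolation=cv2.INTER_CUBIC)]))
T,s=tool()
def L(a,b,z):
    p,q=pt('w6',*a,z),pt('w6',*b,z);d=q-p;c=(p+q)/2;print(c.round(4),np.linalg.norm(d).round(4),np.degrees(np.arctan2(d[1],d[0])).round(2),'in tool',(T[:3,:3].T@(c-T[:3,3])).round(4));return c
s=L((304.5/1.4,189/1.4),(311/1.4,346/1.4),.036)
L((393/1.4,260/1.4),(393/1.4,467.5/1.4),.2326)
print(np.degrees(np.arctan2(-T[1,0],-T[0,0])))
E
```

```text
[ 0.4336 -0.2042  0.036 ] 0.1064 -12.91 in tool [-0.0139 -0.0553  0.169 ]
[ 0.4302 -0.146   0.2326] 0.0648 -12.81 in tool [ 0.0025  0.0007 -0.0276]
-12.82651381194244
```

View pics/g6.png

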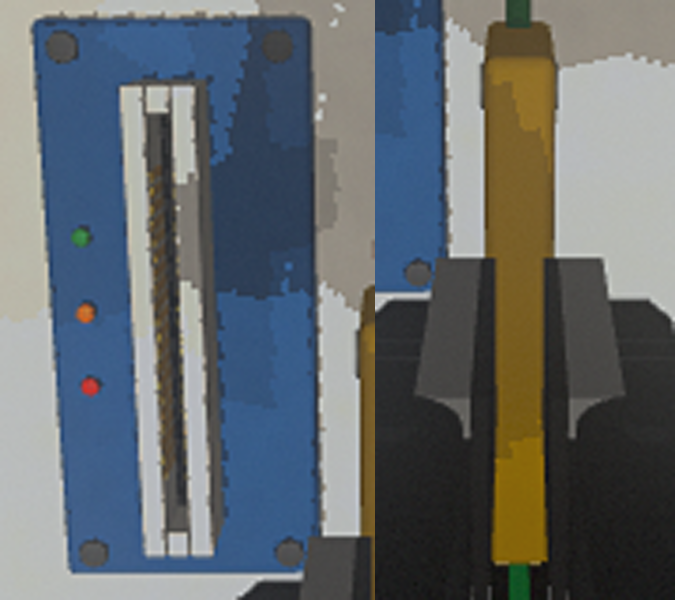

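Request:
send_rows(motion=[[-0.08, -0.3, 0, 0, 0, 0, 0], [-0.18, -0.7, 0, 0, 0, 0, 0], [-0.28, -1.05, 0, 0, 0, 0, 0], [-0.36, -1.33, 0, 0, 0, 0, 0], [-0.385, -1.43, 0, 0, 0, 0, 0]])

```text
time_s: 7.38
ee_pos: [0.4353, -0.2089, 0.2054]
tool_rot: [0.0, 0.113, 0.994, -0.001]
contact_force: [-0.2, -0.5, -1.8]
finger_gap: 0.0052
```

Request:
send_rows(motion=[[0, 0, 0.4, 0, 0, 0, 0], [0, 0, 0.9, 0, 0, 0, 0], [0, 0, 1.4, 0, 0, 0, 0], [0, 0, 1.8, 0, 0, 0, 0], [0, 0, 2.1, 0, 0, 0, 0]])

```text
time_s: 7.8
ee_pos: [0.434, -0.2062, 0.1198]
tool_rot: [-0.001, 0.113, 0.994, 0.001]
contact_force: [-0.5, 0.1, -0.5]
finger_gap: 0.0056
```

Request:
send_rows(motion=[[0, 0, 0, 0, 0, 0, 0], [0, 0, 0, 0, 0, 0, 0], [0, 0, 0, 0, 0, 0, 0]])

```text
time_s: 8.05
ee_pos: [0.4354, -0.2069, 0.1219]
tool_rot: [0.0, 0.113, 0.994, -0.0]
contact_force: [-0.5, -0.4, -0.0]
finger_gap: 0.0052
```

```bash
python3 - <<'E'
from h import *
for n,f in(('wrist','w7'),('side','d7'),('scene','s7')): snap(n,f)
T,s=tool(); print(T.round(4),s['time_s'])
w=cv2.imread('pics/w7.png')[60:360,160:400];d=cv2.imread('pics/d7.png')[130:210,285:385];c=cv2.imread('pics/s7.png')[215:325,265:365]
r=lambda i,x,y:cv2.resize(i,(x,y),interpolation=cv2.INTER_CUBIC)
cv2.imwrite('pics/g7.png',np.hstack([np.vstack([r(d,340,272),r(c,298,328)[:, :].copy() if 0 else np.pad(r(c,298,328),((0,0),(0,42),(0,0)))]),r(w,456,570)[:,:].copy() if 0 else np.pad(r(w,456,570),((0,30),(0,0),(0,0)))]))
E
```

```text
[[-9.746e-01  2.238e-01  2.000e-03  4.357e-01]
 [ 2.238e-01  9.746e-01 -1.100e-03 -2.071e-01]
 [-2.200e-03 -6.000e-04 -1.000e+00  1.224e-01]
 [ 0.000e+00  0.000e+00  0.000e+00  1.000e+00]] 8.2
```

View pics/g7.png

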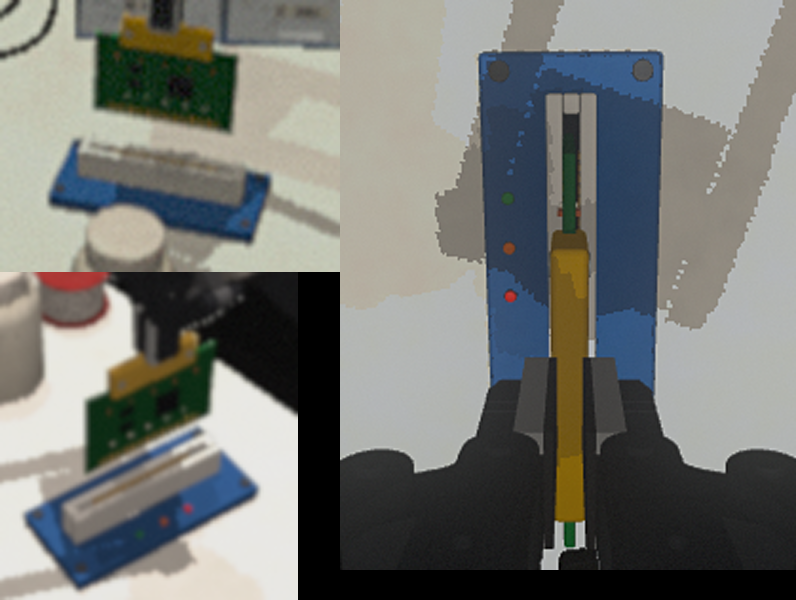

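```bash
python3 - <<'E'
from h import *
T,s=tool(); z=T[2,3]-.0544; print('edge z',z)
M=T[:3,:3].copy()
def L(f,a,b,z):
    p,q=pt(f,*a,z),pt(f,*b,z);d=q-p;c=(p+q)/2;print(f,c.round(4),np.linalg.norm(d).round(4),np.degrees(np.arctan2(d[1],d[0])).round(2));return c
for zz in(z,z-.003,z+.003):
    L('d7',(285+97/3.4,130+106/3.4),(285+230/3.4,130+130/3.4),zz)
    L('s7',(265+88/2.98,215+198/2.98),(265+211/2.98,215+140/2.98),zz)
# wrist: far slot end / socket end / board far bottom? 
for n,u,v,zz in[('slot far end',571.5,113,.036),('socket far end',571,94,.036),('plate far edge',571,51,.012),('socket ctr L',546,150,.036),('socket R',596,150,.036),('board top far',570,152,T[2,3]-.0544+.066),('board at far low',570,152,z),]:
    p=pt('w7',160+(u-340)/1.9,60+v/1.9,zz);print(n,p.round(4),(M.T@(p-T[:3,3])).round(4))
E
```

```text
edge z 0.06795289949511346
d7 [ 0.4339 -0.2094  0.068 ] 0.0962 167.21
s7 [ 0.4378 -0.2074  0.068 ] 0.0984 -13.73
d7 [ 0.4338 -0.2134  0.065 ] 0.0966 167.21
s7 [ 0.44   -0.2056  0.065 ] 0.0988 -13.73
d7 [ 0.434  -0.2055  0.071 ] 0.0958 167.21
s7 [ 0.4357 -0.2092  0.071 ] 0.098 -13.73
slot far end [ 0.3817 -0.1929  0.036 ] [0.056  0.0017 0.0862]
socket far end [ 0.3754 -0.1916  0.036 ] [0.0624 0.0016 0.0862]
plate far edge [ 0.3605 -0.1881  0.012 ] [0.0778 0.0017 0.1102]
socket ctr L [ 0.3921 -0.2045  0.036 ] [ 0.0433 -0.0073  0.0863]
socket R [ 0.3961 -0.1873  0.036 ] [0.0433 0.0104 0.0863]
board top far [ 0.3861 -0.1947  0.134 ] [ 0.0511  0.001  -0.0117]
board at far low [ 0.3919 -0.1959  0.068 ] [0.0453 0.0011 0.0543]
```

```bash
python3 - <<'E'
from h import *
c=np.load('pics/w7.npz')
T,s=tool(); 
for off in(-.004,0.0015):
  for n,p in[('top far',[.05+off,.001,-.0117]),('bot far',[.05+off,.001,.0543]),('rail far',[.032+off,.001,-.0276]),('rail far low',[.032+off,.001,-.0056]),('rail near',[-.032+off,.001,-.0276])]:
    u=proj('w7',T[:3,:3]@p+T[:3,3]); print(off,n,(340+(u[0]-160)*1.9).round(1),((u[1]-60)*1.9).round(1))
  e=np.array([T[:3,:3]@[x+off,.001,.0535]+T[:3,3] for x in(.05,-.05)])
  print('side',[((proj('d7',q)-[285,130])*3.4).round() for q in e],'scene',[((proj('s7',q)-[265,215])*2.98).round() for q in e])
E
```

```text
-0.004 top far 570.2 175.5
-0.004 bot far 569.6 149.8
-0.004 rail far 570.4 273.3
-0.004 rail far low 570.1 249.5
-0.004 rail near 570.3 545.5
side [array([224., 131.]), array([ 86., 106.])] scene [array([ 89., 196.]), array([213., 136.])]
0.0015 top far 570.2 150.1
0.0015 bot far 569.6 131.7
0.0015 rail far 570.4 247.0
0.0015 rail far low 570.1 226.3
0.0015 rail near 570.3 524.3
side [array([232., 133.]), array([ 93., 107.])] scene [array([ 82., 200.]), array([207., 139.])]
```

Rail and board against the slot in the wrist view: the slot centre is about +2 mm in tool x and +0.5 mm in tool y from the board. The side camera agrees, and the scene camera says nearer 5 mm in x. I'll correct by 2 mm and lower to a 10 mm gap.

Request:
send_rows(motion=[[0.055, 0.012, 0.1, 0, 0, 0, 0], [0.055, 0.012, 0.25, 0, 0, 0, 0], [0.055, 0.012, 0.4, 0, 0, 0, 0], [0.055, 0.012, 0.5, 0, 0, 0, 0], [0.055, 0.012, 0.56, 0, 0, 0, 0]])

```text
time_s: 8.62
ee_pos: [0.4323, -0.2053, 0.098]
tool_rot: [-0.001, 0.113, 0.994, 0.0]
contact_force: [-0.4, -0.6, -0.9]
finger_gap: 0.0055
```

Request:
send_rows(motion=[[0, 0, 0, 0, 0, 0, 0], [0, 0, 0, 0, 0, 0, 0], [0, 0, 0, 0, 0, 0, 0], [0, 0, 0, 0, 0, 0, 0], [0, 0, 0, 0, 0, 0, 0]])

```text
time_s: 9.03
ee_pos: [0.433, -0.2058, 0.0991]
tool_rot: [0.0, 0.113, 0.994, -0.0]
contact_force: [-0.4, -0.4, 0.4]
finger_gap: 0.0058
```

```bash
python3 - <<'E'
from h import *
for n,f in(('wrist','w8'),('side','d8'),('scene','s8')): snap(n,f)
T,s=tool(); print(T.round(4),s['time_s'],s['contact_force'],s['finger_gap'])
w=cv2.imread('pics/w8.png')[60:360,160:400];d=cv2.imread('pics/d8.png')[130:210,285:385];c=cv2.imread('pics/s8.png')[215:325,265:365]
r=lambda i,x,y:cv2.resize(i,(x,y),interpolation=cv2.INTER_CUBIC)
cv2.imwrite('pics/g8.png',np.hstack([np.vstack([r(d,340,272),np.pad(r(c,298,328),((0,0),(0,42),(0,0)))]),np.pad(r(w,456,570),((0,30),(0,0),(0,0)))]))
for z in (.0995,.1015):
  e=np.array([T[:3,:3]@[x+.0012,.001,.0544]+[*T[:2,3],z] for x in(.05,-.05)])
  print(e.mean(0),'side',[((proj('d8',q)-[285,130])*3.4).round() for q in e],'scene',[((proj('s8',q)-[265,215])*2.98).round() for q in e])
E
```

```text
[[-9.746e-01  2.239e-01  3.000e-04  4.330e-01]
 [ 2.239e-01  9.746e-01 -2.000e-04 -2.057e-01]
 [-4.000e-04 -1.000e-04 -1.000e+00  9.910e-02]
 [ 0.000e+00  0.000e+00  0.000e+00  1.000e+00]] 9.1833 [ 0.20534764  0.59210877 -0.29549463] 0.005606393056469394
[ 0.43203064 -0.20445831  0.04509947] side [array([233., 161.]), array([ 96., 135.])] scene [array([ 78., 225.]), array([200., 164.])]
[ 0.43203064 -0.20445831  0.04709947] side [array([233., 159.]), array([ 96., 133.])] scene [array([ 78., 223.]), array([201., 162.])]
```

View pics/g8.png

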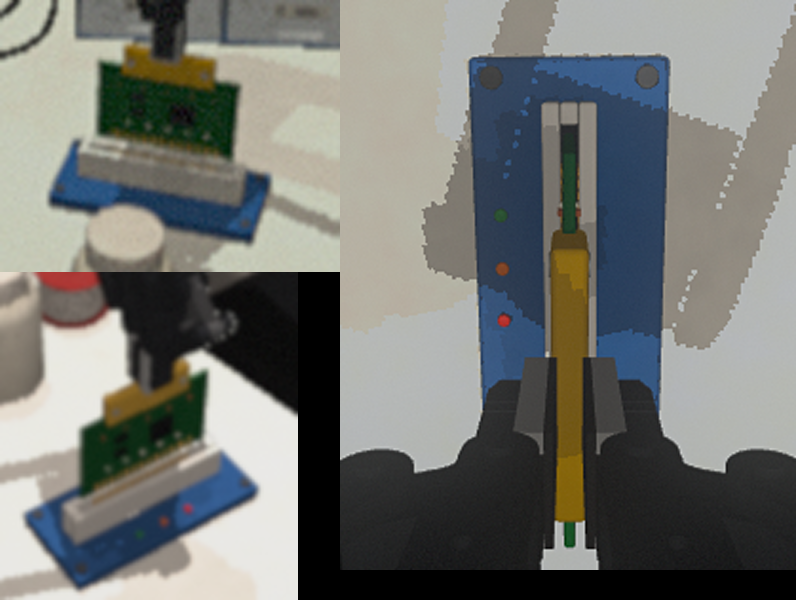

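```bash
python3 - <<'E'
from h import *
T,s=tool();M=T[:3,:3]
for n,u,v,zz,h in[('slot',570,125,.036,.053),('socket',569.5,103,.036,.060),('plate',569,57,.012,.075),('rail far',570,249,T[2,3]+.0276,.032)]:
    p=pt('w8',160+(u-340)/1.9,60+v/1.9,zz);q=M.T@(p-T[:3,3]);print(n,'centre x,y in tool mm',((q[:2]-[h,0])*1e3).round(1))
def L(f,a,b,z):
    p,q=pt(f,*a,z),pt(f,*b,z);print(f,((p+q)/2).round(4),np.degrees(np.arctan2(*(q-p)[1::-1])).round(1))
L('d8',(285+97/3.4,130+133/3.4),(285+235/3.4,130+158/3.4),.0465)
L('s8',(265+81/2.98,215+224/2.98),(265+204/2.98,215+163/2.98),.0465)
E
```

```text
slot centre x,y in tool mm [-0.4  1.1]
socket centre x,y in tool mm [-0.6  0.9]
plate centre x,y in tool mm [-0.8  0.8]
rail far centre x,y in tool mm [0.6 0.8]
d8 [ 0.4311 -0.2057  0.0465] 167.4
s8 [ 0.4334 -0.2062  0.0465] -12.8
```

Along-slot error is about 1 mm, across under 2 mm, angle under 1°, and the gap about 10 mm, all within tolerance.

```bash
python3 -c "
from rig import robot
print(robot.finish_job())"
```

```text
the job is handed in; nothing more can be done
None
```

The yellow-railed board is held upright over the white socket's slot, about 10 mm above it. I handed the job in at about 9.2 s of the 48 s allowed, and no verdict was reported.

I gripped the rail, lifted the board straight up out of the rack, and carried it over the bottle with roughly 39 mm to spare. Then I turned it in line with the slot and lowered it.

| Last check | Result |
|---|---|
| Along the slot | about 1 mm off in the wrist, side and scene views |
| Across the slot | under 0.5 mm in the wrist view, about 1.5 mm in the side and scene views |
| Angle to the slot | under 1° |
| Height above the slot | about 9–11 mm |
| Force on the tool | under 1 N, so no sign of touching the dock |

**Disagreements:**
- **Finger opening:** it read about 5.5 mm on a rail that is 8 mm thick. The pictures showed the pads properly on the rail, and the grip held throughout.
- **Scene camera:** before the last correction it put the board 3 mm further off along the slot than the other two views. At the end it agreed with them within about 2 mm.

The red and blue boards were in place after the lift. I took no separate final measurement of them or of the bottle, spool, vial and tape. Nothing seemed to have moved where they were visible in the pictures.

I viewed 11 pictures, one over the budget of 10.

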